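# Stow the tins on the carry board and wedge the keeper peg

## Task

Swing the loose cross-shaped keeper of the round carry board clear of its cork pads, lift the nail brush off the board and lay it bristles down on the sill well clear of the board, and put every aluminium tin that is there upright on the board, wholly on a cork pad, one tin to a pad, holding the thin tins gently so they do not dent. Only then grip the keeper's wing, and press its tapered peg down while twisting it clockwise until the four arms lie over the four pads and the peg is home and stays wedged by itself when you let go. Leave the jar and hair pick alone.

Things in the scene. Friction and masses are not known exactly. Their poses are not given: they have to be found in the camera images.
- tin0: Round thin-walled aluminium tin with a closed lid, 56 mm diameter, 34 mm high, about 90 g; stands upright on the sill at the start. Origin: centre of its underside, z up along its axis. May be absent (3 or 4 tins are there). The wall dents when the fingers load it with more than 45 N, counted as the sum over both fingers; a squeeze of 5 to 10 N per finger holds it safely.
- tin1: Round thin-walled aluminium tin with a closed lid, 56 mm diameter, 34 mm high, about 90 g; stands upright on the sill at the start. Origin: centre of its underside, z up along its axis. May be absent (3 or 4 tins are there). The wall dents when the fingers load it with more than 45 N, counted as the sum over both fingers; a squeeze of 5 to 10 N per finger holds it safely.
- tin2: Round thin-walled aluminium tin with a closed lid, 56 mm diameter, 34 mm high, about 90 g; stands upright on the sill at the start. Origin: centre of its underside, z up along its axis. May be absent (3 or 4 tins are there). The wall dents when the fingers load it with more than 45 N, counted as the sum over both fingers; a squeeze of 5 to 10 N per finger holds it safely.
- tin3: Round thin-walled aluminium tin with a closed lid, 56 mm diameter, 34 mm high, about 90 g; stands upright on the sill at the start. Origin: centre of its underside, z up along its axis. May be absent (3 or 4 tins are there). The wall dents when the fingers load it with more than 45 N, counted as the sum over both fingers; a squeeze of 5 to 10 N per finger holds it safely.
- board: Round wooden carry board, fixed to the sill, 300 mm diameter, 8 mm thick, no rim. Origin: centre of its underside. In the middle a round wooden boss (100 mm diameter, top 22 mm above the sill) and on it a collar (42 mm, top at 38 mm) with the keeper's tapered hole. Four round cork pads, 80 mm diameter, flush with the board's top, lie 90 mm from the middle along the board's +x, +y, -x and -y axes.
- keeper_hub (a point): Centre of the keeper's cross, on the turning axis, at the arms' underside: four flat wooden arms, each reaching 100 mm from the middle, 14 mm wide, 8 mm thick. Underside 54 mm above the sill while loose, up to 6 mm lower when the peg is home: it passes over standing tins (tops at 42 mm), but a tin cannot be set on a pad while an arm is over it.
- pad0 (a point): Centre of the cork pad on the board's +x side, on the pad's surface (8 mm above the sill); pad diameter 80 mm, a tin is wholly on it within 12 mm of the centre. Any tin may go on any pad.
- pad1 (a point): Centre of the cork pad on the board's +y side, on the pad's surface (8 mm above the sill); pad diameter 80 mm, a tin is wholly on it within 12 mm of the centre. Any tin may go on any pad.
- pad2 (a point): Centre of the cork pad on the board's -x side, on the pad's surface (8 mm above the sill); pad diameter 80 mm, a tin is wholly on it within 12 mm of the centre. Any tin may go on any pad.
- pad3 (a point): Centre of the cork pad on the board's -y side, on the pad's surface (8 mm above the sill); pad diameter 80 mm, a tin is wholly on it within 12 mm of the centre. Any tin may go on any pad.
- keeper_grip (a point): Middle of the keeper's wing, the upright flat wooden grip on top of the peg's axis: 56 mm long, 14 mm thick, standing from the top of the arms (62 mm above the sill when loose) up to 90 mm above the sill. This point lies on the turning axis, 76 mm above the sill when loose, and goes down with the peg. Its x axis runs along the wing (and along two of the arms), its y axis across the 14 mm thickness, z up.
- keeper_turn (a joint): Angle of the keeper on the board (rad), growing counter-clockwise seen from above; range -0.09 to 1.35. At 0, where it starts, the arms lie over the four pads (the closed place); at 0.785 they lie midway between the pads (clear). Dry friction: it takes about 0.25 N m to turn and stays where it is left. The wing's direction follows it.
- keeper_press (a joint): How far the tapered peg is driven into its hole (m): 0 loose, as at the start; 0.006 home on its shoulder. The springy hole pushes it out (2.5 N loose, 6 N home) and dry friction holds it: while it turns, a press of about 8 to 15 N takes it home; straight down without turning takes about 25 N. Pressed home it stays when let go, but turned without pressing it backs out again.
- jar: Bystander: glass apothecary jar with steel flip-top lid, 80 mm diameter, 133 mm high. Origin: centre of its underside. Do not disturb.
- hair_pick: Bystander: red plastic hair pick lying flat, 185 x 70 x 8 mm. Origin: under its spine, tines towards its +x. Do not disturb.
- nail_brush: Wooden nail brush on its nylon bristles, 100 x 42 mm, 36 mm high, 70 g, long along its x, sides to be gripped across its y. Origin: centre of its underside. Starts on the board's -x side, 106 mm from the middle, over the pad and under a keeper arm, pointing at the board's middle; must end bristles down on the bare sill, wholly off the board.
Mind the look-alikes: they are no part of the job. Leave any orange or yellow look-alike of the tin2 alone.

How it is judged:
On the way, in this order (a step that is already met when the one before it is completed fails the run):
1. the keeper's arms are swung clear of the pads (turned more than 0.6 rad)  (value of joint keeper_turn above 0.6 rad), for 0.2 s.
2. the nail brush lies on the sill off the board and every tin that is there stands on a cork pad, let go, while the keeper is still swung clear (value of joint keeper_turn above 0.6 rad and (horizontal distance between tin0 and pad0 below 0.013 m or horizontal distance between tin0 and pad1 below 0.013 m or horizontal distance between tin0 and pad2 below 0.013 m or horizontal distance between tin0 and pad3 below 0.013 m) and height (world z) of tin0 between 0.004 and 0.012 m and angle between each of tin0, tin1, tin2, tin3's own z axis and vertical below 0.1 rad and linear speed of each of tin0, tin1, tin2, tin3, nail_brush below 0.03 m/s and (horizontal distance between tin1 and pad0 below 0.013 m or horizontal distance between tin1 and pad1 below 0.013 m or horizontal distance between tin1 and pad2 below 0.013 m or horizontal distance between tin1 and pad3 below 0.013 m) and height (world z) of tin1 between 0.004 and 0.012 m and (horizontal distance between tin2 and pad0 below 0.013 m or horizontal distance between tin2 and pad1 below 0.013 m or horizontal distance between tin2 and pad2 below 0.013 m or horizontal distance between tin2 and pad3 below 0.013 m) and height (world z) of tin2 between 0.004 and 0.012 m and (horizontal distance between tin3 and pad0 below 0.013 m or horizontal distance between tin3 and pad1 below 0.013 m or horizontal distance between tin3 and pad2 below 0.013 m or horizontal distance between tin3 and pad3 below 0.013 m) and height (world z) of tin3 between 0.004 and 0.012 m and horizontal distance between nail_brush and board above 0.175 m and height (world z) of nail_brush between -0.004 and 0.004 m and angle between nail_brush's own z axis and vertical below 0.15 rad and contact force between the fingers and tin0 below 0.05 N and contact force between the fingers and tin1 below 0.05 N and contact force between the fingers and tin2 below 0.05 N and contact force between the fingers and tin3 below 0.05 N), for 0.2 s.
At the end, for the whole second after the job is handed in: Every tin there stands at rest, upright, within 13 mm of a pad's centre; the nail brush lies bristles down on the sill, over 175 mm from the board's centre; the keeper is within 0.12 rad of closed (arms over pads), its peg at least 4.5 mm in and staying, untouched ((horizontal distance between tin0 and pad0 below 0.013 m or horizontal distance between tin0 and pad1 below 0.013 m or horizontal distance between tin0 and pad2 below 0.013 m or horizontal distance between tin0 and pad3 below 0.013 m) and height (world z) of tin0 between 0.004 and 0.012 m and angle between each of tin0, tin1, tin2, tin3's own z axis and vertical below 0.1 rad and linear speed of each of tin0, tin1, tin2, tin3, nail_brush below 0.03 m/s and (horizontal distance between tin1 and pad0 below 0.013 m or horizontal distance between tin1 and pad1 below 0.013 m or horizontal distance between tin1 and pad2 below 0.013 m or horizontal distance between tin1 and pad3 below 0.013 m) and height (world z) of tin1 between 0.004 and 0.012 m and (horizontal distance between tin2 and pad0 below 0.013 m or horizontal distance between tin2 and pad1 below 0.013 m or horizontal distance between tin2 and pad2 below 0.013 m or horizontal distance between tin2 and pad3 below 0.013 m) and height (world z) of tin2 between 0.004 and 0.012 m and (horizontal distance between tin3 and pad0 below 0.013 m or horizontal distance between tin3 and pad1 below 0.013 m or horizontal distance between tin3 and pad2 below 0.013 m or horizontal distance between tin3 and pad3 below 0.013 m) and height (world z) of tin3 between 0.004 and 0.012 m and horizontal distance between nail_brush and board above 0.175 m and height (world z) of nail_brush between -0.004 and 0.004 m and angle between nail_brush's own z axis and vertical below 0.15 rad and value of joint keeper_turn between -0.12 and 0.12 rad and value of joint keeper_press above 0.0045 m and contact force between the fingers and keeper_turn below 0.05 N).
It fails at once if a tin is squeezed or pushed with more than 45 N by the fingers (dented) (contact force between the fingers and tin0 above 45 N or contact force between the fingers and tin1 above 45 N or contact force between the fingers and tin2 above 45 N or contact force between the fingers and tin3 above 45 N).
It fails at once if the jar or hair pick is moved more than 25 mm (distance of any of jar, hair_pick from where it was at the start of the episode above 0.025 m).
Of tin0, tin1, tin2, tin3 only 3 to 4 are there at a start; the rules pass over those that are not, and their reading is None.
At some moment in a run one of tin0, tin1, tin2, tin3 may be knocked a few centimetres aside while the robot is not near it.
It also fails if it takes over 210 s, if anything falls off the work surface, if the arm or the gripper's body presses on something with over 40 N, if the wrist force passes 120 N, or if a joint passes its speed limit or range.

## Robot

A 6-joint arm with a two-finger parallel gripper is mounted at the origin on the work surface. World frame = base frame: x ahead of the robot, y to its left, z up, the work surface at z = 0. Lengths are in m, angles in rad, forces in N, time in s.
With the tool pointing down it reaches from about 0.25 to 0.85 m from the base axis. Payload 12.5 kg.
Tool frame: the origin (TCP) lies between the finger pads; the fingertips stand 14 mm ahead of it and the grasp point (between the pads) lies 5 mm behind it; z points along the fingers, y is the line along which they close (so a half turn about z gives the same grasp; the last joint's range is limited). The gripper opens to 93 mm and grips with 3 to 60 N. Pads are 15 mm wide; open, the fingers measure 128 mm over their backs; the gripper's body (75 mm by 188 mm) begins 65 mm behind the grasp point.
Start: joints at [-1.209, 0.351, 1.652, -0, 1.139, -0.085], TCP at [0.238, -0.496, 0.233] pointing down, gripper open.
Joint ranges: [-2.75, 2.75], [-0.79, 2.1], [0.01, 2.65], [-1.57, 4.71], [0.07, 3.14], [-2.87, 2.87]. Speed limits (rad/s): [2.22, 2.22, 2.79, 3.14, 3.14, 3.14].

## Interface

Orientations are given as a 3x3 rotation matrix whose columns are the frame's x, y, z axes.
In Python, from rig import telemetry, imaging, workorder gives the robot as it stands. The module is installed in compiled form; this text tells all that it offers.
- The arm moves only by the tool move_arm, never from a script. Its argument "motion" is a list of rows, each a list of 3 entries, a list of its own where there are three numbers: the shift along the tool's x, y, z each as a share of 0.05 m, from -1 to 1, then the turn, a rotation vector about the tool's x, y, z each as a share of 0.15 rad, from -1 to 1, then the closure in counts, from 0 (fully open) to 255 (shut). A call has 1 to 20 rows; each row shifts and turns the commanded pose from where the row before left it, along the tool's axes as they then stand; what a row does not reach is not made up. A row lasts 1/10 s, in which the tool goes at most 50 mm and 8.59 degrees, less where a joint would pass 70% of its speed; a pose out of reach is approached as far as the arm can. A call with a number of a shift or a turn outside -1 to 1 is refused whole. A call with a gripper value outside its range is refused whole. The fingers move at their own pace and stop on an object; "newtons" is the grip in N (left out, the last holds). Time passes only in rows, so rows that do not move let the fingers close. It gives the time, the measured TCP pose, the force, the opening and the grip force at its end, in the units of the state.
- telemetry.observe(): the state, without advancing time (a new reading comes with each control period).
- imaging.capture(name): name is "scene" or "top"; returns a dict with "img" (420x560x3 uint8, blue, green, red), "z_map" (420x560 float32, m along the optical axis (not along the pixel's ray), 0 where there is no reading), "fovy" (degrees; the focal length in pixels is half the picture's height over the tangent of half this angle, whatever the lens; pixels are square), "cx", "cy" (the principal point, pixels), "world_to_cam" (4x4, takes a point from world to camera coordinates). Camera axes: x right, y down, z forward; pixel columns grow to the right and rows downward; lengths in m; the calibration is good to about 2 mm. A picture is of the moment at which its call begins.
- workorder.job_done(): hands the job in; it is judged then, once.
The state is a dict: "time_s": time; "joints": joint angles; "joint_vel": joint speeds; "joint_efforts": joint torques, N m; "position": TCP position; "ee_rot": TCP orientation; "contact_force": force on the tool from outside, world axes, zero at the start; "wrist_torque": the same for the moment, N m; "finger_gap": finger opening in m; "grip_force": force on a finger pad.
Only numpy, scipy, OpenCV 4.12 (cv2) and the standard library are available. Lean on these libraries where they do the work, as an engineer would, in place of code of your own. Each camera call takes 0.05 s, during which the arm holds its last target. There are 200 camera calls.

## Working session

There is one attempt and no reset: what is moved stays moved. The work goes in short steps, Python scripts to look and compute and a tool call to move; the robot and the scene stay as the last step left them, time stands still between calls to the robot, and variables do not carry over. Pictures are saved under pics/ and viewed, at most 14 in all, crops included, and the job is handed in when it is done.

Besides the shell and the picture viewer there is one more tool, called after ">>>" as a command line: name --argument value ..., lists and objects as JSON in quotes. move_arm: Moves the arm, as the interface text tells. Shift numbers are shares of 0.05 m and turn numbers shares of 0.15 rad, none past 1 either way. Its arguments: {"type":"object","properties":{"motion":{"type":"array","items":{"type":"array"}},"newtons":{"type":"number"}},"required":["motion"]}

```bash
mkdir -p pics
cat > h.py <<'E'
import numpy as np, cv2
from rig import telemetry, imaging, workorder
def cam(n):
    c=imaging.capture(n); c['f']=210/np.tan(np.radians(c['fovy'])/2); return c
def cloud(c):
    z=c['z_map']; v,u=np.mgrid[:420,:560]
    P=np.stack([(u-c['cx'])*z/c['f'],(v-c['cy'])*z/c['f'],z],-1)
    T=np.linalg.inv(c['world_to_cam']); W=P@T[:3,:3].T+T[:3,3]
    W[z==0]=np.nan; return W
def ray(c,u,v,h):
    T=np.linalg.inv(c['world_to_cam']); d=T[:3,:3]@np.array([(u-c['cx'])/c['f'],(v-c['cy'])/c['f'],1]); o=T[:3,3]
    return o+d*(h-o[2])/d[2]
def proj(c,p):
    q=c['world_to_cam']@np.append(p,1); return q[:2]/q[2]*c['f']+[c['cx'],c['cy']]
E
python3 - <<'E'
from h import *
s=telemetry.observe(); print({k:np.round(v,3).tolist() for k,v in s.items()})
for n in('top','scene'):
    c=cam(n); cv2.imwrite(f'pics/{n}0.png',c['img']); print(n,c['fovy'],c['cx'],c['cy'],np.linalg.inv(c['world_to_cam']).round(3).tolist(), (c['z_map']==0).mean())
E
```

```text
{'time_s': 0.0, 'joints': [-1.209, 0.351, 1.652, -0.0, 1.139, -0.085], 'joint_vel': [-0.001, -0.001, 0.001, 0.002, 0.001, 0.001], 'joint_efforts': [0.002, -49.732, -28.525, 0.07, 0.026, -0.0], 'position': [0.238, -0.496, 0.232], 'ee_rot': [[0.902, 0.432, -0.0], [0.432, -0.902, 0.001], [0.0, -0.001, -1.0]], 'contact_force': [-0.163, 0.273, 0.72], 'wrist_torque': [-0.016, 0.033, 0.049], 'grip_force': 0.0, 'finger_gap': 0.093}
top 44.774487042977235 277.40376155902277 210.44561259869164 [[-0.013, -0.996, 0.09, 0.428], [-1.0, 0.013, -0.003, -0.008], [0.002, -0.09, -0.996, 1.309], [0.0, 0.0, 0.0, 1.0]] 0.003903061224489796
scene 55.82060111639926 284.7946678744056 206.03699873343976 [[-0.115, 0.659, -0.743, 1.388], [0.993, 0.066, -0.096, 0.103], [-0.015, -0.749, -0.662, 0.839], [0.0, 0.0, 0.0, 1.0]] 0.00407312925170068
```

View pics/top0.png

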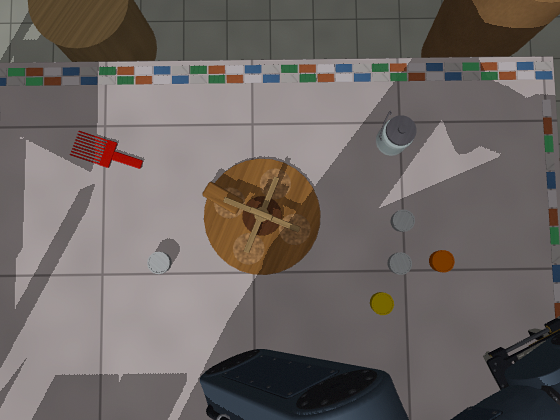

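View pics/scene0.png

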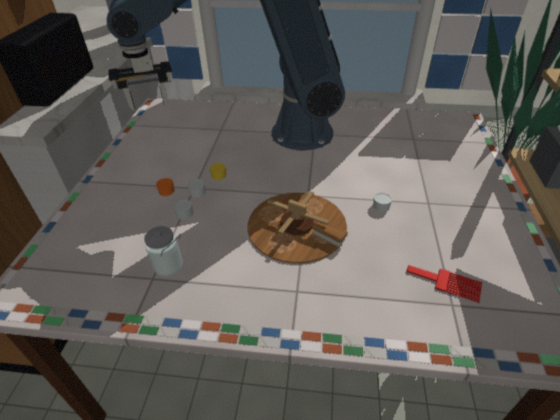

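Top view: silver tins at (402,220), (400,262) and (160,262). The look-alikes are orange at (442,261) and yellow at (381,303). The board is at (262,215), with the brush under an arm at (222,197). The jar is at (398,133) and the pick at (105,150). The scene view agrees. I choose the three silver ones. Next I measure and check a crop.

Run:
```python
from h import *
c=cam('top'); im=c['img']; W=cloud(c); hsv=cv2.cvtColor(im,cv2.COLOR_BGR2HSV)
# tins: points at height 0.034 
for (u,v) in [(402,220),(400,262),(160,262),(442,261),(381,303)]:
    w=W[v-16:v+17,u-16:u+17].reshape(-1,3); h=w[(w[:,2]>.028)&(w[:,2]<.040)]
    (cx,cy),r=cv2.minEnclosingCircle(h[:,:2].astype(np.float32)); print('tin',u,v,len(h),h.mean(0).round(4),np.round([cx,cy,r],4),hsv[v,u])
# all raised things in tin height
z=W[...,2]; m=((z>.025)&(z<.045)).astype(np.uint8)
n,l,st,ce=cv2.connectedComponentsWithStats(m)
for i in range(1,n):
    if st[i,4]>60: print('blob',st[i].tolist(),W[l==i].mean(0).round(3))
# board: wood colour mask ellipse
m=((hsv[...,1]>70)&(hsv[...,0]<25)&(W[...,2]<.02)).astype(np.uint8); m[:, :195]=0;m[:,330:]=0;m[:140]=0;m[290:]=0
P=W[m>0]; (x,y),r=cv2.minEnclosingCircle(P[:,:2].astype(np.float32)); print('board',x,y,r)
# keeper arms z .058-.066 ; wing z>.08
R=np.hypot(W[...,0]-x,W[...,1]-y)
A=W[(R<.12)&(z>.056)&(z<.068)]; print('arms',len(A),A.mean(0), cv2.minAreaRect(A[:,:2].astype(np.float32)))
G=W[(R<.12)&(z>.08)&(z<.1)]; print('wing',len(G),G.mean(0),cv2.minAreaRect(G[:,:2].astype(np.float32)))
th=np.arctan2(A[:,1]-y,A[:,0]-x); print('arm ang',np.angle(np.exp(4j*th[np.hypot(A[:,0]-x,A[:,1]-y)>.04]).mean())/4)
B=W[(R>.045)&(R<.2)&(z>.034)&(z<.052)]; print('brush',len(B),B.mean(0),cv2.minAreaRect(B[:,:2].astype(np.float32)))
cv2.imwrite('pics/crop1.png',cv2.resize(im[120:320,140:470],None,fx=2.4,fy=2.4,interpolation=cv2.INTER_CUBIC))
```

```text
tin 402 220 390 [ 0.5139 -0.3277  0.0333] [ 0.5138 -0.3276  0.0284] [ 90   7 104]
tin 400 262 395 [ 0.407  -0.3161  0.0335] [ 0.4069 -0.3166  0.0288] [ 98  10 106]
tin 160 262 398 [0.4166 0.2858 0.0337] [0.4162 0.2859 0.0285] [105   6 160]
tin 442 261 396 [ 0.4113 -0.4223  0.0335] [ 0.4102 -0.4229  0.0288] [ 15 255 115]
tin 381 303 394 [ 0.3085 -0.2682  0.0336] [ 0.3086 -0.2683  0.0283] [ 26 255 116]
blob [377, 133, 20, 22, 62] [ 0.702 -0.284  0.035]
blob [202, 182, 41, 32, 354] [0.579 0.13  0.042]
blob [392, 210, 23, 22, 398] [ 0.514 -0.328  0.033]
blob [431, 250, 24, 23, 414] [ 0.411 -0.422  0.033]
blob [147, 252, 24, 22, 411] [0.417 0.286 0.034]
blob [389, 252, 23, 23, 412] [ 0.407 -0.316  0.033]
blob [371, 292, 23, 23, 413] [ 0.309 -0.268  0.033]
board 0.5328193306922913 0.027858605608344078 0.1509571373462677
arms 777 [0.53124318 0.02768249 0.06251144] ((0.5320700407028198, 0.028224684298038483), (0.1484576314687729, 0.14679831266403198), 22.281719207763672)
wing 138 [0.53157737 0.02762404 0.09009595] ((0.5318847298622131, 0.027748344466090202), (0.055610291659832, 0.014112526550889015), 66.49185943603516)
arm ang -0.39890996645537863
brush 552 [0.57845562 0.12913442 0.04387851] ((0.5770225524902344, 0.1255788803100586), (0.1005503386259079, 0.041812360286712646), 59.273258209228516)
```

View pics/crop1.png

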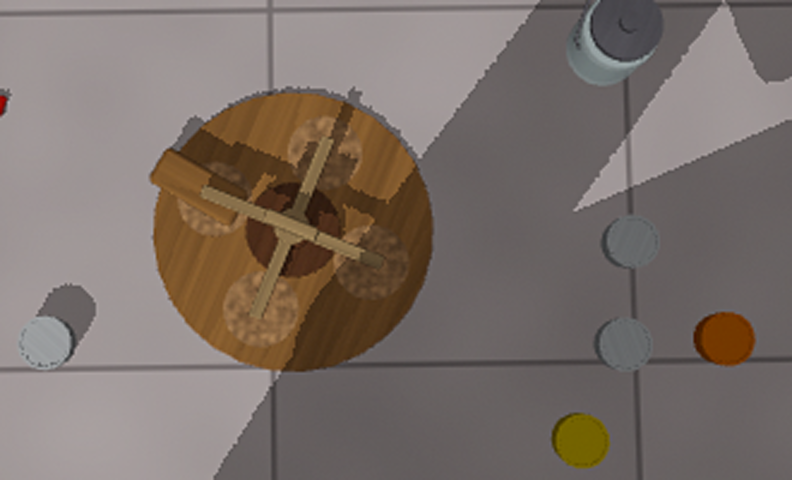

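The crop confirms three plain silver tins at (630,242), (624,343) and (47,342). The keeper's arms are over the pads, and the brush is under the arm at (200,185). The hub is near (0.532,0.028) and the wing's yaw is about 66.6°. Now I move over the hub.

Add to h.py:
```python
def goto(x,y,z,yaw=None):
    "turn about tool z (units) first, then shift (units) in the turned frame; yaw = direction of tool y, deg, mod 180"
    s=telemetry.observe(); R=np.array(s['ee_rot']); p=np.array(s['position']); t=0
    cur=np.degrees(np.arctan2(R[1,1],R[0,1]))
    if yaw is not None:
        t=-((yaw-cur+90)%180-90)
    Rz=cv2.Rodrigues(np.array([0,0,np.radians(t)]))[0]
    tilt=cv2.Rodrigues(np.linalg.inv(R)@np.array([R[:,0],[0]*3,[0]*3]).T)[0] if 0 else np.cross(R.T@np.array([0,0,-1.]),[0,0,1])*-1
    d=(R@Rz).T@(np.array([x,y,z])-p)
    print('pos',p.round(4),'yaw',round(cur,1),'j6',round(s['joints'][5],2),'turn_units',round(np.radians(t)/.15,2),'tilt units',(tilt/.15).round(3),'shift units',(d/.05).round(3),'gap',round(s['finger_gap'],4),'grip',round(s['grip_force'],1),'F',np.round(s['contact_force'],1),'t',round(s['time_s'],1))
```

```text
(no output)
```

>>> move_arm --motion '[[[0,0,0],[0,0,-0.95],0],[[0,0,0],[0,0,-0.95],0],[[0,0,0],[0,0,-0.95],0],[[0,0,0],[0,0,-0.95],0],[[0,0,0],[0,0,-0.95],0],[[0.8,0.08,0.1],[0,0,0],0],[[0.8,0.08,0.1],[0,0,0],0],[[0.8,0.08,0.1],[0,0,0],0],[[0.8,0.08,0.1],[0,0,0],0],[[0.8,0.08,0.1],[0,0,0],0],[[0.8,0.08,0.1],[0,0,0],0],[[0.8,0.08,0.1],[0,0,0],0],[[0.8,0.08,0.1],[0,0,0],0],[[0.8,0.08,0.1],[0,0,0],0],[[0.8,0.08,0.1],[0,0,0],0],[[0.8,0.08,0.1],[0,0,0],0],[[0.8,0.08,0.1],[0,0,0],0],[[0.8,0.08,0.1],[0,0,0],0],[[0.8,0.08,0.1],[0,0,0],0],[[0.8,0.08,0.1],[0,0,0],0]]' --newtons 20

```text
time_s: 2.15
position: [0.5331, 0.0316, 0.1573]
ee_rot: [[0.4, 0.917, -0.0], [0.917, -0.4, -0.0], [-0.0, -0.0, -1.0]]
contact_force: [0.6, -0.9, -0.6]
finger_gap: 0.0928
grip_force: 0.0
```

```bash
python3 -c "
from h import *
goto(.532,.028,.08,-23.3)"
```

```text
pos [0.5331 0.0316 0.1573] yaw -23.6 j6 0.38 turn_units -0.03 tilt units [-0.002  0.001 -0.   ] shift units [-0.075  0.008  1.546] gap 0.0928 grip 0.0 F [ 0.6 -0.9 -0.6] t 2.1
```

>>> move_arm --motion '[[[-0.07,0,0.3],[0,0,0],0],[[0,0,0.3],[0,0,0],0],[[0,0,0.3],[0,0,0],0],[[0,0,0.3],[0,0,0],0],[[0,0,0.25],[0,0,0],0],[[0,0,0.05],[0,0,0],0],[[0,0,0],[0,0,0],255],[[0,0,0],[0,0,0],255],[[0,0,0],[0,0,0],255],[[0,0,0],[0,0,0],255],[[0,0,0],[0,0,0],255],[[0,0,0],[0,0,0],255],[[0,0,0],[0,0,0],255],[[0,0,0],[0,0,0],255],[[0,0,0],[0,0,0],255],[[0,0,0],[0,0,0],255]]'

```text
time_s: 3.75
position: [0.5312, 0.0267, 0.0826]
ee_rot: [[0.4, 0.917, -0.0], [0.917, -0.4, 0.0], [-0.0, -0.0, -1.0]]
contact_force: [-0.0, 0.3, -0.0]
finger_gap: 0.0174
grip_force: 0.0
```

>>> move_arm --motion '[[[0,0,0],[0,0,0],255],[[0,0,0],[0,0,0],255],[[0,0,0],[0,0,0],255],[[0,0,0],[0,0,-0.3],255],[[0,0,0],[0,0,-0.4],255],[[0,0,0],[0,0,-0.4],255],[[0,0,0],[0,0,-0.4],255],[[0,0,0],[0,0,-0.4],255],[[0,0,0],[0,0,-0.4],255],[[0,0,0],[0,0,-0.4],255],[[0,0,0],[0,0,-0.4],255],[[0,0,0],[0,0,-0.4],255],[[0,0,0],[0,0,-0.4],255],[[0,0,0],[0,0,-0.4],255],[[0,0,0],[0,0,-0.4],255],[[0,0,0],[0,0,-0.4],255],[[0,0,0],[0,0,-0.4],255],[[0,0,0],[0,0,0],255],[[0,0,0],[0,0,0],255],[[0,0,0],[0,0,0],255]]'

```text
time_s: 5.75
position: [0.5323, 0.0266, 0.0827]
ee_rot: [[-0.401, 0.916, 0.003], [0.916, 0.401, 0.0], [-0.001, 0.002, -1.0]]
contact_force: [6.7, -0.4, -5.6]
finger_gap: 0.0138
grip_force: 20.0
```

```bash
python3 -c "
from h import *
goto(.532,.028,.08,23)
c=cam('scene');cv2.imwrite('pics/s1.png',cv2.resize(c['img'][130:330,180:460],None,fx=2.5,fy=2.5))"
```

```text
pos [0.5323 0.0266 0.0827] yaw 23.7 j6 -0.45 turn_units 0.08 tilt units [ 0.016  0.007 -0.   ] shift units [0.028 0.005 0.053] gap 0.0138 grip 20.0 F [ 6.7 -0.4 -5.6] t 5.8
```

View pics/s1.png

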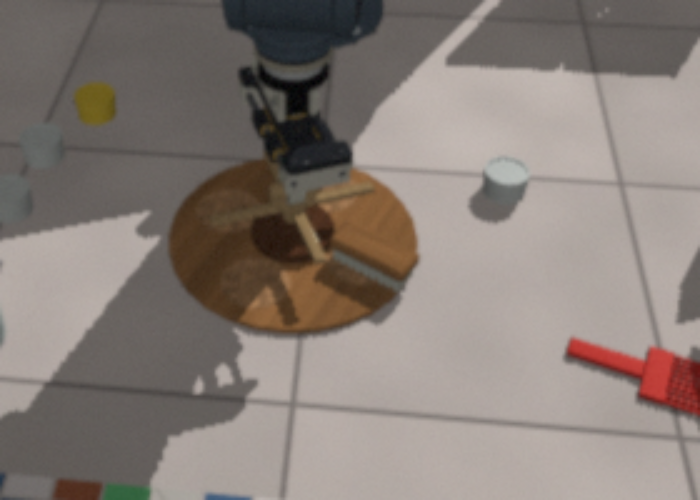

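>>> move_arm --motion '[[[0,0,0],[0,0,0],0],[[0,0,0],[0,0,0],0],[[0,0,0],[0,0,0],0],[[0,0,0],[0,0,0],0],[[0,0,0],[0,0,0],0],[[0,0,-0.2],[0,0,0],0],[[0,0,-0.5],[0,0,0],0],[[0,0,-0.5],[0,0,0],0],[[0,0,-0.5],[0,0,0],0],[[0,0,-0.3],[0,0,0],0],[[0,0,0],[0,0,0.9],0],[[0,0,0],[0,0,0.9],0],[[0,0,0],[0,0,0.9],0],[[0,0,0],[0,0,0.9],0],[[0,0,0],[0,0,0.9],0],[[0,0,0],[0,0,0.9],0],[[0,0,0],[0,0,0.9],0],[[-0.5,0,0],[0,0,0],0],[[-0.5,0,0],[0,0,0],0],[[-0.5,0,0],[0,0,0],0]]'

```text
time_s: 7.8
position: [0.4927, -0.0385, 0.1833]
ee_rot: [[0.506, 0.862, 0.001], [0.862, -0.506, -0.0], [0.0, 0.0, -1.0]]
contact_force: [0.6, 0.5, -0.5]
finger_gap: 0.0927
grip_force: 0.0
```

Run:
```python
from h import *
for n in('top','scene'):
    c=cam(n); W=cloud(c); z=W[...,2]; R=np.hypot(W[...,0]-.532,W[...,1]-.028)
    print(n)
    m=((z>.025)&(z<.05)&(W[...,0]>.1)).astype(np.uint8)
    k,l,st,ce=cv2.connectedComponentsWithStats(m)
    for i in range(1,k):
        if st[i,4]>60: print('blob',st[i].tolist(),np.median(W[l==i],0).round(3))
    if n=='top':
        B=W[(R>.045)&(R<.2)&(z>.036)&(z<.05)]; print('brush',len(B),cv2.minAreaRect(B[:,:2].astype(np.float32)))
        cv2.imwrite('pics/top2.png',c['img'])
goto(.577,.1256,.03,-30.7)
```

```text
top
blob [377, 131, 25, 24, 84] [ 0.696 -0.281  0.037]
blob [202, 182, 41, 32, 651] [0.577 0.124 0.044]
blob [392, 210, 23, 22, 398] [ 0.514 -0.327  0.034]
blob [431, 250, 24, 23, 416] [ 0.411 -0.421  0.034]
blob [147, 252, 24, 22, 411] [0.417 0.285 0.033]
blob [389, 252, 23, 23, 406] [ 0.407 -0.316  0.033]
blob [371, 292, 23, 23, 414] [ 0.309 -0.268  0.033]
brush 645 ((0.5770918130874634, 0.12548726797103882), (0.1002461388707161, 0.041809018701314926), 59.4659423828125)
scene
blob [0, 127, 100, 59, 703] [ 0.397 -0.812  0.037]
blob [209, 163, 17, 13, 154] [ 0.312 -0.27   0.032]
blob [156, 179, 17, 12, 170] [ 0.416 -0.422  0.032]
blob [187, 180, 18, 13, 172] [ 0.412 -0.317  0.032]
blob [373, 193, 19, 14, 197] [0.42  0.284 0.032]
blob [173, 200, 19, 15, 212] [ 0.519 -0.329  0.032]
blob [290, 215, 9, 10, 61] [0.548 0.018 0.036]
blob [312, 219, 36, 24, 444] [0.585 0.124 0.042]
blob [150, 252, 31, 20, 204] [ 0.757 -0.29   0.037]
pos [ 0.4922 -0.0395  0.1833] yaw -30.6 j6 0.36 turn_units 0.02 tilt units [ 0.001  0.002 -0.   ] shift units [ 3.706 -0.228  3.066] gap 0.0928 grip 0.0 F [ 0.8 -0.3  0.4] t 7.9
```

View pics/top2.png

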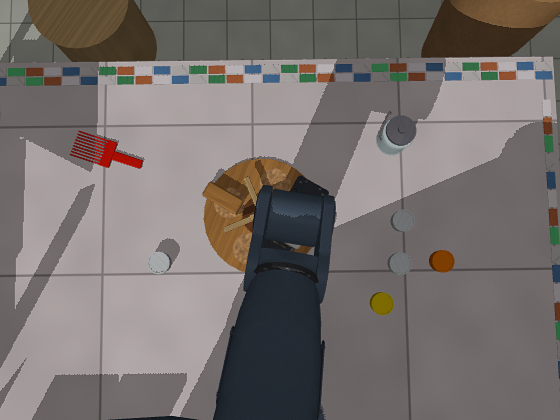

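The arms are clear of the pads: at (255,190) and (235,225), with the brush free at (222,197). Only three silver tins appear in either view. Grasping the brush.

>>> move_arm --motion '[[[0.6,-0.04,0],[0,0,0],0],[[0.6,-0.04,0],[0,0,0],0],[[0.6,-0.04,0],[0,0,0],0],[[0.6,-0.04,0],[0,0,0],0],[[0.6,-0.04,0],[0,0,0],0],[[0.7,-0.04,0],[0,0,0],0],[[0,0,0.5],[0,0,0],0],[[0,0,0.5],[0,0,0],0],[[0,0,0.5],[0,0,0],0],[[0,0,0.5],[0,0,0],0],[[0,0,0.5],[0,0,0],0],[[0,0,0.4],[0,0,0],0],[[0,0,0.15],[0,0,0],0],[[0,0,0],[0,0,0],255],[[0,0,0],[0,0,0],255],[[0,0,0],[0,0,0],255],[[0,0,0],[0,0,0],255],[[0,0,0],[0,0,0],255],[[0,0,0],[0,0,0],255],[[0,0,0],[0,0,0],255]]'

```text
time_s: 9.9
position: [0.5768, 0.1276, 0.0303]
ee_rot: [[0.507, 0.862, 0.0], [0.862, -0.507, 0.0], [0.0, 0.0, -1.0]]
contact_force: [-0.9, -0.0, 0.4]
finger_gap: 0.0419
grip_force: 20.3
```

>>> move_arm --motion '[[[0,0,0],[0,0,0],255],[[0,0,0],[0,0,0],255],[[0,0,0],[0,0,0],255],[[0,0,0],[0,0,0],255],[[0,0,-0.3],[0,0,0],255],[[0,0,-0.5],[0,0,0],255],[[0,0,-0.5],[0,0,0],255],[[0,0,-0.5],[0,0,0],255],[[0,0,-0.2],[0,0,0],255],[[0,0,0],[0,0,0],255]]'

```text
time_s: 10.9
position: [0.5772, 0.1277, 0.1316]
ee_rot: [[0.507, 0.862, 0.003], [0.862, -0.507, 0.0], [0.002, 0.002, -1.0]]
contact_force: [-0.1, 0.1, -1.9]
finger_gap: 0.0421
grip_force: 20.0
```

```bash
python3 -c "
from h import *
goto(.69,.18,.0225,-30.7)"
```

```text
pos [0.5772 0.1277 0.1316] yaw -30.5 j6 0.67 turn_units 0.03 tilt units [ 0.013 -0.011 -0.   ] shift units [2.047 1.402 2.189] gap 0.0421 grip 20.0 F [-0.1  0.1 -1.9] t 10.9
```

>>> move_arm --motion '[[[0.4,0.28,0],[0,0,0],255],[[0.4,0.28,0],[0,0,0],255],[[0.4,0.28,0],[0,0,0],255],[[0.4,0.28,0],[0,0,0],255],[[0.4,0.28,0],[0,0,0],255],[[0,0,0.4],[0,0,0],255],[[0,0,0.4],[0,0,0],255],[[0,0,0.4],[0,0,0],255],[[0,0,0.4],[0,0,0],255],[[0,0,0.3],[0,0,0],255],[[0,0,0.15],[0,0,0],255],[[0,0,0.1],[0,0,0],255],[[0,0,0],[0,0,0],255]]'

```text
time_s: 12.2
position: [0.6878, 0.1784, 0.0229]
ee_rot: [[0.507, 0.862, 0.0], [0.862, -0.507, 0.0], [0.0, 0.0, -1.0]]
contact_force: [0.5, 0.0, -0.7]
finger_gap: 0.0419
grip_force: 20.0
```

>>> move_arm --motion '[[[0,0,0],[0,0,0],60],[[0,0,0],[0,0,0],60],[[0,0,0],[0,0,0],60],[[0,0,0],[0,0,0],60],[[0,0,-0.3],[0,0,0],60],[[0,0,-0.5],[0,0,0],60],[[0,0,-0.6],[0,0,0],60],[[0,0,-0.6],[0,0,-0.8],60],[[0,0,0],[0,0,0],60]]' --newtons 9

```text
time_s: 13.1
position: [0.6899, 0.1788, 0.1287]
ee_rot: [[0.397, 0.918, 0.008], [0.918, -0.397, 0.002], [0.005, 0.007, -1.0]]
contact_force: [1.8, -0.3, 0.5]
finger_gap: 0.0709
grip_force: 0.0
```

```bash
cat >> h.py <<'E'
def blobs():
    c=cam('top'); W=cloud(c); z=W[...,2]; hsv=cv2.cvtColor(c['img'],cv2.COLOR_BGR2HSV)
    m=((z>.025)&(z<.05)&(W[...,0]>.1)).astype(np.uint8)
    k,l,st,ce=cv2.connectedComponentsWithStats(m)
    for i in range(1,k):
        if st[i,4]>60:
            q=W[l==i]; (x,y),r=cv2.minEnclosingCircle(q[:,:2].astype(np.float32)); s=np.median(hsv[l==i][:,1])
            print('blob',ce[i].round(),'circ',np.round([x,y,r],4),'z',np.median(q[:,2]).round(4),'sat',s)
    return c,W
E
python3 -c "
from h import *
blobs();goto(.4166,.2855,.021,-23.3)"
```

```text
blob [385. 146.] circ [ 0.716  -0.3007  0.0379] z 0.0381 sat 20.0
blob [218. 160.] circ [0.6724 0.142  0.0194] z 0.0359 sat 160.0
blob [403. 220.] circ [ 0.514  -0.3281  0.0284] z 0.0333 sat 8.0
blob [443. 261.] circ [ 0.4101 -0.4221  0.0296] z 0.0334 sat 255.0
blob [400. 263.] circ [ 0.4072 -0.3164  0.0288] z 0.0337 sat 8.0
blob [382. 303.] circ [ 0.3091 -0.2686  0.0285] z 0.0337 sat 255.0
pos [0.6889 0.1786 0.126 ] yaw -23.6 j6 0.6 turn_units -0.03 tilt units [ 0.027 -0.018 -0.   ] shift units [-0.196 -5.855  2.076] gap 0.0709 grip 0.0 F [-0.9  0.1 -1.2] t 13.2
```

>>> move_arm --motion '[[[0,-0.6,0],[0,0,0],60],[[0,-0.6,0],[0,0,0],60],[[0,-0.6,0],[0,0,0],60],[[0,-0.6,0],[0,0,0],60],[[0,-0.6,0],[0,0,0],60],[[0,-0.6,0],[0,0,0],60],[[0,-0.6,0],[0,0,0],60],[[-0.1,-0.6,0],[0,0,0],60],[[-0.1,-0.6,0],[0,0,0],60],[[0,-0.45,0],[0,0,0],60],[[0,0,0],[0,0,0],60],[[0,0,0],[0,0,0],60]]'

```text
time_s: 14.35
position: [0.4158, 0.2862, 0.1226]
ee_rot: [[0.4, 0.916, 0.0], [0.916, -0.4, -0.0], [-0.0, 0.0, -1.0]]
contact_force: [0.3, -0.5, 0.3]
finger_gap: 0.071
grip_force: 0.0
```

Run:
```python
from h import *
c=cam('scene'); W=cloud(c); z=W[...,2]
q=W[(z>.028)&(z<.038)&(np.hypot(W[...,0]-.42,W[...,1]-.285)<.1)]
print(len(q), cv2.minEnclosingCircle(q[:,:2].astype(np.float32)),q.mean(0))
c=cam('top'); W=cloud(c); z=W[...,2]
B=W[(z>.024)&(z<.042)&(np.hypot(W[...,0]-.69,W[...,1]-.18)<.09)]; print('brush',len(B),cv2.minAreaRect(B[:,:2].astype(np.float32)),np.median(B[:,2]))
goto(.4166,.2855,.021,-23.3)
```

```text
185 ((0.4175664484500885, 0.2847660183906555), 0.030234141275286674) [0.41940957 0.28404816 0.03188521]
brush 633 ((0.686468780040741, 0.17640237510204315), (0.1006297916173935, 0.04225654527544975), 59.18423080444336) 0.035921659128062
pos [0.4164 0.2859 0.1225] yaw -23.6 j6 0.92 turn_units -0.04 tilt units [ 0.001 -0.001 -0.   ] shift units [-0.007  0.006  2.031] gap 0.0713 grip 0.0 F [ 0.4 -0.2 -0.7] t 14.4
```

>>> move_arm --motion '[[[0,0,0.5],[0,0,0],60],[[0,0,0.5],[0,0,0],60],[[0,0,0.5],[0,0,0],60],[[0,0,0.3],[0,0,0],60],[[0,0,0.2],[0,0,0],60],[[0,0,0.03],[0,0,0],60],[[0,0,0],[0,0,0],255],[[0,0,0],[0,0,0],255],[[0,0,0],[0,0,0],255],[[0,0,0],[0,0,0],255],[[0,0,0],[0,0,0],255],[[0,0,0],[0,0,0],255],[[0,0,0],[0,0,0],255],[[0,0,-0.3],[0,0,0],255],[[0,0,-0.5],[0,0,0],255],[[0,0,-0.5],[0,0,0],255],[[0,0,-0.5],[0,0,0],255],[[0,0,-0.3],[0,0,0],255],[[0,0,0],[0,0,0],255]]'

```text
time_s: 16.35
position: [0.4164, 0.2867, 0.128]
ee_rot: [[0.4, 0.917, 0.003], [0.917, -0.4, 0.002], [0.003, 0.002, -1.0]]
contact_force: [0.3, 0.8, -1.1]
finger_gap: 0.0557
grip_force: 9.0
```

```bash
python3 -c "
from h import *
goto(.568,.1115,.03,-23.3)"
```

```text
pos [0.4164 0.2867 0.128 ] yaw -23.6 j6 0.92 turn_units -0.03 tilt units [ 0.014 -0.019 -0.   ] shift units [-2.024  4.168  1.962] gap 0.0557 grip 9.0 F [ 0.3  0.8 -1.1] t 16.4
```

>>> move_arm --motion '[[[-0.25,0.52,0],[0,0,0],255],[[-0.25,0.52,0],[0,0,0],255],[[-0.25,0.52,0],[0,0,0],255],[[-0.25,0.52,0],[0,0,0],255],[[-0.25,0.52,0],[0,0,0],255],[[-0.25,0.52,0],[0,0,0],255],[[-0.25,0.52,0],[0,0,0],255],[[-0.25,0.52,0],[0,0,0],255],[[0,0,0],[0,0,0],255],[[0,0,0],[0,0,0],255],[[0,0,0],[0,0,0],255]]'

```text
time_s: 17.45
position: [0.5653, 0.1119, 0.1254]
ee_rot: [[0.399, 0.917, -0.001], [0.917, -0.399, -0.0], [-0.001, -0.001, -1.0]]
contact_force: [-0.9, 0.1, -1.8]
finger_gap: 0.0561
grip_force: 9.0
```

```bash
python3 -c "
from h import *
goto(.568,.1115,.03,-23.3)"
```

```text
pos [0.5653 0.1119 0.1254] yaw -23.5 j6 0.53 turn_units -0.03 tilt units [-0.008  0.004 -0.   ] shift units [0.014 0.055 1.909] gap 0.0561 grip 9.0 F [-0.9  0.1 -1.8] t 17.4
```

>>> move_arm --motion '[[[0,0.04,0.4],[0,0,0],255],[[0,0,0.4],[0,0,0],255],[[0,0,0.4],[0,0,0],255],[[0,0,0.4],[0,0,0],255],[[0,0,0.2],[0,0,0],255],[[0,0,0.1],[0,0,0],255],[[0,0,0],[0,0,0],255],[[0,0,0],[0,0,0],60],[[0,0,0],[0,0,0],60],[[0,0,0],[0,0,0],60],[[0,0,0],[0,0,0],60],[[0,0,-0.3],[0,0,0],60],[[0,0,-0.5],[0,0,0],60],[[0,0,-0.5],[0,0,0],60],[[0,0,-0.5],[0,0,0],60],[[0,0,-0.1],[0,0,0],60],[[0,0,0],[0,0,0],60]]'

```text
time_s: 19.15
position: [0.5685, 0.1106, 0.1272]
ee_rot: [[0.4, 0.917, 0.002], [0.917, -0.4, 0.0], [0.001, 0.002, -1.0]]
contact_force: [0.4, 0.3, -0.1]
finger_gap: 0.0709
grip_force: 0.0
```

```bash
python3 -c "
from h import *
blobs(); goto(.514,-.328,.021,66.7);goto(.407,-.316,.021,-23.3)"
```

```text
blob [385. 146.] circ [ 0.7157 -0.3002  0.0377] z 0.038 sat 21.0
blob [196. 150.] circ [0.6945 0.1825 0.0439] z 0.036 sat 162.0
blob [403. 220.] circ [ 0.5138 -0.3287  0.0289] z 0.0334 sat 8.0
blob [442. 261.] circ [ 0.4107 -0.4221  0.0295] z 0.0336 sat 255.0
blob [400. 263.] circ [ 0.407  -0.3166  0.0285] z 0.0334 sat 8.0
blob [382. 303.] circ [ 0.3082 -0.2681  0.0285] z 0.0337 sat 255.0
pos [0.5679 0.1105 0.1261] yaw -23.6 j6 0.52 turn_units 10.44 tilt units [ 0.001 -0.    -0.   ] shift units [2.479 8.481 2.101] gap 0.0712 grip 0.0 F [-0.3 -0.3 -1. ] t 19.2
pos [0.5679 0.1105 0.1261] yaw -23.6 j6 0.52 turn_units -0.03 tilt units [ 0.001 -0.    -0.   ] shift units [-9.107  0.418  2.101] gap 0.0712 grip 0.0 F [-0.3 -0.3 -1. ] t 19.2
```

>>> move_arm --motion '[[[-0.65,0.03,0],[0,0,0],60],[[-0.65,0.03,0],[0,0,0],60],[[-0.65,0.03,0],[0,0,0],60],[[-0.65,0.03,0],[0,0,0],60],[[-0.65,0.03,0],[0,0,0],60],[[-0.65,0.03,0],[0,0,0],60],[[-0.65,0.03,0],[0,0,0],60],[[-0.65,0.03,0],[0,0,0],60],[[-0.65,0.03,0],[0,0,0],60],[[-0.65,0.03,0],[0,0,0],60],[[-0.65,0.03,0],[0,0,0],60],[[-0.65,0.03,0],[0,0,0],60],[[-0.65,0.03,0],[0,0,0],60],[[-0.65,0.03,0],[0,0,0],60],[[0,0,0],[0,0,0],60],[[0,0,0],[0,0,0],60],[[0,0,0],[0,0,0],60]]'

```text
time_s: 20.9
position: [0.4053, -0.3138, 0.1255]
ee_rot: [[0.399, 0.917, -0.001], [0.917, -0.399, 0.001], [0.001, -0.001, -1.0]]
contact_force: [-0.5, -0.3, -0.1]
finger_gap: 0.0713
grip_force: 0.0
```

Run:
```python
from h import *
c=cam('scene'); W=cloud(c); z=W[...,2]
q=W[(z>.028)&(z<.038)&(np.hypot(W[...,0]-.41,W[...,1]+.316)<.06)]
print(len(q), cv2.minEnclosingCircle(q[:,:2].astype(np.float32)))
blobs()
goto(.407,-.3163,.021,-23.3)
```

```text
161 ((0.4084383547306061, -0.3157213032245636), 0.029893767088651657)
blob [385. 147.] circ [ 0.715  -0.2983  0.037 ] z 0.0363 sat 21.0
blob [202. 155.] circ [0.6866 0.1761 0.052 ] z 0.0359 sat 165.0
blob [228. 201.] circ [0.5674 0.1108 0.0284] z 0.0413 sat 7.0
blob [403. 220.] circ [ 0.5147 -0.3279  0.0284] z 0.0331 sat 9.0
blob [396. 261.] circ [ 0.4086 -0.3143  0.0275] z 0.0331 sat 9.0
blob [379. 303.] circ [ 0.3096 -0.2647  0.0271] z 0.033 sat 255.0
pos [ 0.4056 -0.3139  0.1259] yaw -23.5 j6 -0.34 turn_units -0.02 tilt units [-0.005 -0.002  0.   ] shift units [-0.034  0.047  2.097] gap 0.071 grip 0.0 F [0.7 0.3 1.3] t 21.0
```

>>> move_arm --motion '[[[-0.04,0.04,0.5],[0,0,0],60],[[0,0,0.5],[0,0,0],60],[[0,0,0.5],[0,0,0],60],[[0,0,0.4],[0,0,0],60],[[0,0,0.2],[0,0,0],60],[[0,0,0],[0,0,0],60],[[0,0,0],[0,0,0],255],[[0,0,0],[0,0,0],255],[[0,0,0],[0,0,0],255],[[0,0,0],[0,0,0],255],[[0,0,0],[0,0,0],255],[[0,0,0],[0,0,0],255],[[0,0,0],[0,0,0],255],[[0,0,-0.3],[0,0,0],255],[[0,0,-0.5],[0,0,0],255],[[0,0,-0.5],[0,0,0],255],[[0,0,-0.5],[0,0,0],255],[[0,0,-0.3],[0,0,0],255],[[0,0,0],[0,0,0],255],[[0,0,0],[0,0,0],255]]'

```text
time_s: 23.0
position: [0.4062, -0.3174, 0.1258]
ee_rot: [[0.4, 0.917, -0.0], [0.917, -0.4, -0.0], [-0.0, -0.0, -1.0]]
contact_force: [-0.3, -0.6, -0.5]
finger_gap: 0.0559
grip_force: 9.0
```

```bash
python3 -c "
from h import *
goto(.496,-.0555,.03,-23.3)"
```

```text
pos [ 0.4062 -0.3174  0.1258] yaw -23.6 j6 -0.34 turn_units -0.03 tilt units [-0.  0. -0.] shift units [ 5.521 -0.422  1.916] gap 0.0559 grip 9.0 F [-0.3 -0.6 -0.5] t 23.0
```

>>> move_arm --motion '[[[0.55,-0.04,0],[0,0,0],255],[[0.55,-0.04,0],[0,0,0],255],[[0.55,-0.04,0],[0,0,0],255],[[0.55,-0.04,0],[0,0,0],255],[[0.55,-0.04,0],[0,0,0],255],[[0.55,-0.04,0],[0,0,0],255],[[0.55,-0.04,0],[0,0,0],255],[[0.55,-0.04,0],[0,0,0],255],[[0.55,-0.04,0],[0,0,0],255],[[0.55,-0.04,0],[0,0,0],255],[[0,0,0],[0,0,0],255],[[0,0,0],[0,0,0],255],[[0,0,0],[0,0,0],255]]'

```text
time_s: 24.3
position: [0.4975, -0.058, 0.1255]
ee_rot: [[0.4, 0.916, -0.001], [0.916, -0.4, 0.0], [-0.0, -0.001, -1.0]]
contact_force: [-0.6, 0.3, -1.8]
finger_gap: 0.056
grip_force: 9.0
```

```bash
python3 -c "
from h import *
goto(.496,-.0555,.03,-23.3)"
```

```text
pos [ 0.4975 -0.058   0.1255] yaw -23.6 j6 0.2 turn_units -0.04 tilt units [-0.008  0.002 -0.   ] shift units [ 0.036 -0.045  1.91 ] gap 0.056 grip 9.0 F [-0.6  0.3 -1.8] t 24.3
```

>>> move_arm --motion '[[[0.03,-0.04,0.4],[0,0,0],255],[[0,0,0.4],[0,0,0],255],[[0,0,0.4],[0,0,0],255],[[0,0,0.4],[0,0,0],255],[[0,0,0.2],[0,0,0],255],[[0,0,0.1],[0,0,0],255],[[0,0,0],[0,0,0],255],[[0,0,0],[0,0,0],60],[[0,0,0],[0,0,0],60],[[0,0,0],[0,0,0],60],[[0,0,0],[0,0,0],60],[[0,0,-0.3],[0,0,0],60],[[0,0,-0.5],[0,0,0],60],[[0,0,-0.5],[0,0,0],60],[[0,0,-0.5],[0,0,0],60],[[0,0,-0.1],[0,0,0],60],[[0,0,0],[0,0,0],60]]'

```text
time_s: 26.0
position: [0.4971, -0.0553, 0.1266]
ee_rot: [[0.4, 0.917, 0.002], [0.917, -0.4, -0.0], [0.0, 0.002, -1.0]]
contact_force: [0.1, -0.1, -0.1]
finger_gap: 0.0709
grip_force: 0.0
```

```bash
python3 -c "
from h import *
blobs(); goto(.514,-.328,.021,66.7)"
```

```text
blob [385. 147.] circ [ 0.7152 -0.3001  0.0379] z 0.0372 sat 21.0
blob [202. 155.] circ [0.6875 0.1767 0.0523] z 0.0358 sat 165.0
blob [228. 201.] circ [0.5677 0.111  0.0282] z 0.0413 sat 7.0
blob [403. 220.] circ [ 0.5137 -0.328   0.0287] z 0.0333 sat 9.0
blob [443. 261.] circ [ 0.4112 -0.4226  0.0282] z 0.0335 sat 255.0
blob [382. 303.] circ [ 0.3084 -0.268   0.0283] z 0.0334 sat 255.0
pos [ 0.4966 -0.0553  0.1257] yaw -23.6 j6 0.21 turn_units 10.44 tilt units [-0.001  0.    -0.   ] shift units [2.478 4.872 2.094] gap 0.0714 grip 0.0 F [-0.3 -0.2  0.2] t 26.1
```

>>> move_arm --motion '[[[0,0,0],[0,0,0.95],60],[[0,0,0],[0,0,0.95],60],[[0,0,0],[0,0,0.95],60],[[0,0,0],[0,0,0.95],60],[[0,0,0],[0,0,0.95],60],[[0,0,0],[0,0,0.95],60],[[0,0,0],[0,0,0.95],60],[[0,0,0],[0,0,0.95],60],[[0,0,0],[0,0,0.95],60],[[0,0,0],[0,0,0.95],60],[[0,0,0],[0,0,0.95],60],[[0.35,0.7,0],[0,0,0],60],[[0.35,0.7,0],[0,0,0],60],[[0.35,0.7,0],[0,0,0],60],[[0.35,0.7,0],[0,0,0],60],[[0.35,0.7,0],[0,0,0],60],[[0.35,0.7,0],[0,0,0],60],[[0.35,0.65,0],[0,0,0],60],[[0,0,0],[0,0,0],60],[[0,0,0],[0,0,0],60]]'

```text
time_s: 28.05
position: [0.5122, -0.3264, 0.1243]
ee_rot: [[0.917, -0.398, -0.002], [-0.398, -0.917, 0.002], [-0.003, -0.001, -1.0]]
contact_force: [-0.6, 0.2, 0.1]
finger_gap: 0.0711
grip_force: 0.0
```

Run:
```python
from h import *
c=cam('scene'); W=cloud(c); z=W[...,2]
q=W[(z>.028)&(z<.038)&(np.hypot(W[...,0]-.514,W[...,1]+.328)<.07)]
print(len(q), cv2.minEnclosingCircle(q[:,:2].astype(np.float32)))
blobs()
goto(.514,-.328,.021,66.7)
```

```text
196 ((0.515880286693573, -0.32956355810165405), 0.030255910009145737)
blob [384. 147.] circ [ 0.7142 -0.2975  0.0368] z 0.0364 sat 21.0
blob [202. 155.] circ [0.6853 0.177  0.0516] z 0.0358 sat 163.0
blob [228. 201.] circ [0.5679 0.1107 0.0281] z 0.0415 sat 7.0
blob [295. 228.] circ [ 0.497  -0.0545  0.0279] z 0.0411 sat 8.0
pos [ 0.5126 -0.3253  0.1251] yaw -113.4 j6 1.34 turn_units -0.01 tilt units [-0.004  0.013 -0.   ] shift units [0.052 0.039 2.082] gap 0.071 grip 0.0 F [0.2 0.5 0.1] t 28.1
```

>>> move_arm --motion '[[[0.05,0.04,0.5],[0,0,0],60],[[0,0,0.5],[0,0,0],60],[[0,0,0.5],[0,0,0],60],[[0,0,0.4],[0,0,0],60],[[0,0,0.2],[0,0,0],60],[[0,0,0],[0,0,0],60],[[0,0,0],[0,0,0],255],[[0,0,0],[0,0,0],255],[[0,0,0],[0,0,0],255],[[0,0,0],[0,0,0],255],[[0,0,0],[0,0,0],255],[[0,0,0],[0,0,0],255],[[0,0,0],[0,0,0],255],[[0,0,-0.3],[0,0,0],255],[[0,0,-0.5],[0,0,0],255],[[0,0,-0.5],[0,0,0],255],[[0,0,-0.5],[0,0,0],255],[[0,0,-0.3],[0,0,0],255],[[0,0,0],[0,0,0],255],[[0,0,0],[0,0,0],255]]'

```text
time_s: 30.15
position: [0.5142, -0.3292, 0.1257]
ee_rot: [[0.918, -0.397, -0.0], [-0.397, -0.918, 0.0], [-0.0, -0.0, -1.0]]
contact_force: [-0.0, 1.0, -0.8]
finger_gap: 0.0563
grip_force: 9.0
```

```bash
python3 -c "
from h import *
goto(.6154,-.0079,.03,66.7)"
```

```text
pos [ 0.5142 -0.3292  0.1257] yaw -113.4 j6 1.33 turn_units -0.01 tilt units [-0.001  0.003 -0.   ] shift units [-0.681 -6.702  1.915] gap 0.0563 grip 9.0 F [-0.   1.  -0.8] t 30.1
```

>>> move_arm --motion '[[[-0.06,-0.55,0],[0,0,0],255],[[-0.06,-0.55,0],[0,0,0],255],[[-0.06,-0.55,0],[0,0,0],255],[[-0.06,-0.55,0],[0,0,0],255],[[-0.06,-0.55,0],[0,0,0],255],[[-0.06,-0.55,0],[0,0,0],255],[[-0.06,-0.55,0],[0,0,0],255],[[-0.06,-0.55,0],[0,0,0],255],[[-0.06,-0.55,0],[0,0,0],255],[[-0.06,-0.55,0],[0,0,0],255],[[-0.06,-0.6,0],[0,0,0],255],[[-0.02,-0.6,0],[0,0,0],255],[[0,0,0],[0,0,0],255],[[0,0,0],[0,0,0],255],[[0,0,0],[0,0,0],255]]'

```text
time_s: 31.65
position: [0.6156, -0.0092, 0.1253]
ee_rot: [[0.918, -0.397, -0.002], [-0.398, -0.918, -0.0], [-0.001, 0.001, -1.0]]
contact_force: [0.5, -0.3, -0.2]
finger_gap: 0.0558
grip_force: 9.0
```

```bash
python3 -c "
from h import *
goto(.6154,-.0079,.03,66.7)"
```

```text
pos [ 0.6156 -0.0092  0.1253] yaw -113.4 j6 1.89 turn_units -0.01 tilt units [ 0.004  0.009 -0.   ] shift units [-0.011 -0.023  1.906] gap 0.0558 grip 9.0 F [ 0.5 -0.3 -0.2] t 31.6
```

>>> move_arm --motion '[[[-0.01,-0.02,0.4],[0,0,0],255],[[0,0,0.4],[0,0,0],255],[[0,0,0.4],[0,0,0],255],[[0,0,0.4],[0,0,0],255],[[0,0,0.2],[0,0,0],255],[[0,0,0.1],[0,0,0],255],[[0,0,0],[0,0,0],255],[[0,0,0],[0,0,0],60],[[0,0,0],[0,0,0],60],[[0,0,0],[0,0,0],60],[[0,0,0],[0,0,0],60],[[0,0,-0.3],[0,0,0],60],[[0,0,-0.5],[0,0,0],60],[[0,0,-0.5],[0,0,0],60],[[0,0,-0.5],[0,0,0],60],[[0,0,-0.5],[0,0,0],60],[[0,0,0],[0,0,0],60]]'

```text
time_s: 33.35
position: [0.6179, -0.0073, 0.1508]
ee_rot: [[0.918, -0.397, 0.007], [-0.397, -0.918, -0.001], [0.006, -0.002, -1.0]]
contact_force: [1.4, -0.2, 0.7]
finger_gap: 0.0711
grip_force: 0.0
```

>>> move_arm --motion '[[[0,0.7,0],[0,0,0],0],[[0,0.7,0],[0,0,0],0],[[0,0.7,0],[0,0,0],0],[[0,0.7,0],[0,0,0],0],[[0,0.7,0],[0,0,0],0],[[0,0.7,0],[0,0,0],0],[[0,0.7,0],[0,0,0],0],[[0,0,0],[0,0,0],0],[[0,0,0],[0,0,0],0]]'

```text
time_s: 34.25
position: [0.5186, -0.2323, 0.1461]
ee_rot: [[0.917, -0.398, -0.0], [-0.398, -0.917, 0.0], [-0.0, -0.0, -1.0]]
contact_force: [0.4, -0.3, -0.7]
finger_gap: 0.0927
grip_force: 0.0
```

Run:
```python
from h import *
c,W=blobs(); z=W[...,2]; R=np.hypot(W[...,0]-.532,W[...,1]-.028)
G=W[(R<.05)&(z>.08)&(z<.1)]; print('wing',len(G),G[:,2].max(),cv2.minAreaRect(G[:,:2].astype(np.float32)))
A=W[(R<.12)&(R>.045)&(z>.056)&(z<.068)]; th=np.arctan2(A[:,1]-.028,A[:,0]-.532); print('arm ang',np.degrees(np.angle(np.exp(4j*th).mean())/4))
goto(.532,.028,.15,23.6)
cv2.imwrite('pics/crop3.png',cv2.resize(c['img'][120:320,140:470],None,fx=2.4,fy=2.4,interpolation=cv2.INTER_CUBIC))
```

```text
blob [385. 146.] circ [ 0.7163 -0.301   0.0378] z 0.038 sat 21.0
blob [202. 155.] circ [0.6867 0.1766 0.0519] z 0.0359 sat 163.0
blob [275. 182.] circ [ 0.6148 -0.0072  0.028 ] z 0.0413 sat 7.0
blob [228. 201.] circ [0.5681 0.1104 0.0281] z 0.0413 sat 7.0
blob [295. 228.] circ [ 0.4971 -0.0543  0.0279] z 0.0414 sat 8.0
blob [442. 261.] circ [ 0.4125 -0.4227  0.0291] z 0.0334 sat 255.0
wing 138 0.09573475607500415 ((0.5318368077278137, 0.027728892862796783), (0.014116642996668816, 0.05522272735834122), 21.52173614501953)
arm ang 21.962347477658174
pos [ 0.5189 -0.2316  0.1461] yaw -113.4 j6 1.48 turn_units 5.0 tilt units [-0.002  0.002 -0.   ] shift units [-4.654 -2.319 -0.077] gap 0.0933 grip 0.0 F [ 0.   0.3 -0.2] t 34.3
```

View pics/crop3.png

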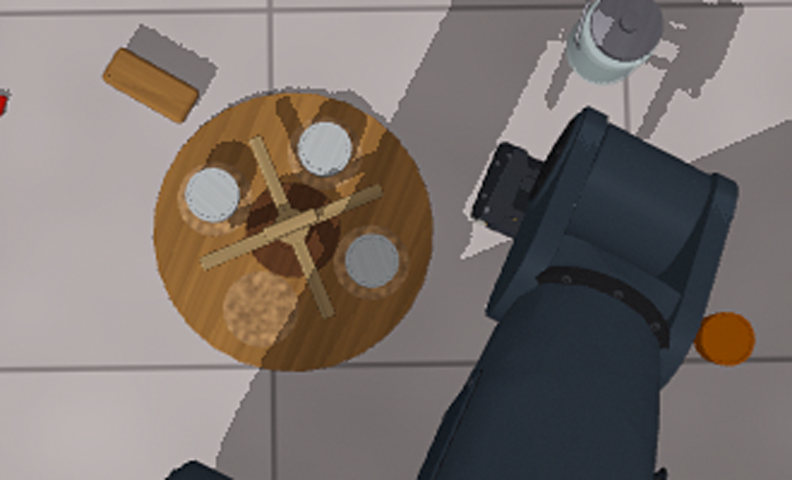

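Crop: tins stand on the pads at (325,147), (212,194) and (371,261), with the arms clear. The brush is off the board at (150,85). Next is the wing.

>>> move_arm --motion '[[[0,0,0],[0,0,-0.925],0],[[0,0,0],[0,0,-0.925],0],[[0,0,0],[0,0,-0.925],0],[[0,0,0],[0,0,-0.925],0],[[0,0,0],[0,0,-0.925],0],[[0,0,0],[0,0,-0.925],0],[[0,0,0],[0,0,-0.925],0],[[0,0,0],[0,0,-0.925],0],[[0,0,0],[0,0,-0.925],0],[[0,0,0],[0,0,-0.925],0],[[0,0,0],[0,0,-0.925],0],[[0,0,0],[0,0,-0.925],0],[[0,0,0],[0,0,-0.925],0],[[0,0,0],[0,0,-0.925],0],[[0,0,0],[0,0,-0.925],0],[[0,0,0],[0,0,-0.925],0],[[0,0,0],[0,0,-0.925],0]]'

```text
time_s: 36.0
position: [0.5194, -0.2308, 0.1461]
ee_rot: [[-0.378, 0.926, -0.0], [0.926, 0.378, 0.0], [0.0, -0.0, -1.0]]
contact_force: [0.4, 1.7, 0.7]
finger_gap: 0.0929
grip_force: 0.0
```

>>> move_arm --motion '[[[0.6,0.27,0],[0,0,0],0],[[0.6,0.27,0],[0,0,0],0],[[0.6,0.27,0],[0,0,0],0],[[0.6,0.27,0],[0,0,0],0],[[0.6,0.27,0],[0,0,0],0],[[0.6,0.27,0],[0,0,0],0],[[0.6,0.27,0],[0,0,0],0],[[0.5,0.27,0],[0,0,0],0],[[0,0,0],[0,0,0],0],[[0,0,0],[0,0,0],0],[[0,0,0],[0,0,0],0]]'

```text
time_s: 37.1
position: [0.532, 0.026, 0.1461]
ee_rot: [[-0.371, 0.929, -0.0], [0.929, 0.371, -0.0], [-0.0, -0.0, -1.0]]
contact_force: [-0.6, -0.4, -1.0]
finger_gap: 0.0929
grip_force: 0.0
```

Run:
```python
from h import *
goto(.5318,.0277,.081,21.7)
```

```text
pos [0.532  0.026  0.1461] yaw 21.8 j6 -0.42 turn_units 0.01 tilt units [-0.001  0.    -0.   ] shift units [0.032 0.009 1.302] gap 0.0929 grip 0.0 F [-0.6 -0.4 -1. ] t 37.1
```

>>> move_arm --motion '[[[0.03,0,0.4],[0,0,0],0],[[0,0,0.4],[0,0,0],0],[[0,0,0.3],[0,0,0],0],[[0,0,0.15],[0,0,0],0],[[0,0,0.05],[0,0,0],0],[[0,0,0],[0,0,0],255],[[0,0,0],[0,0,0],255],[[0,0,0],[0,0,0],255],[[0,0,0],[0,0,0],255],[[0,0,0],[0,0,0],255],[[0,0,0],[0,0,0],255],[[0,0,0],[0,0,0],255],[[0,0,0],[0,0,0],255],[[0,0,0],[0,0,0],255],[[0,0,0],[0,0,0],255],[[0,0,0],[0,0,0],255],[[0,0,0],[0,0,0],255],[[0,0,0],[0,0,0],255],[[0,0,0],[0,0,0],255]]' --newtons 45

```text
time_s: 39.0
position: [0.5319, 0.0277, 0.0812]
ee_rot: [[-0.371, 0.929, 0.001], [0.929, 0.371, 0.0], [-0.0, 0.001, -1.0]]
contact_force: [5.0, 2.1, -3.0]
finger_gap: 0.0136
grip_force: 45.0
```

>>> move_arm --motion '[[[0,0,0.02],[0,0,0.3],255],[[0,0,0.03],[0,0,0.3],255],[[0,0,0.03],[0,0,0.3],255],[[0,0,0.03],[0,0,0.3],255]]'

```text
time_s: 39.4
position: [0.5321, 0.0277, 0.0774]
ee_rot: [[-0.197, 0.98, 0.001], [0.98, 0.197, 0.0], [-0.0, 0.001, -1.0]]
contact_force: [-4.5, 2.2, 22.6]
finger_gap: 0.0138
grip_force: 45.0
```

>>> move_arm --motion '[[[0,0,0.02],[0,0,0.3],255],[[0,0,0.02],[0,0,0.3],255],[[0,0,0.01],[0,0,0.3],255],[[0,0,0.01],[0,0,0.3],255]]'

```text
time_s: 39.8
position: [0.5322, 0.0277, 0.0749]
ee_rot: [[-0.018, 1.0, 0.001], [1.0, 0.018, 0.0], [-0.0, 0.001, -1.0]]
contact_force: [-7.9, 2.4, 33.3]
finger_gap: 0.0135
grip_force: 45.0
```

>>> move_arm --motion '[[[0,0,0],[0,0,0.3],255],[[0,0,0],[0,0,0.3],255],[[0,0,0],[0,0,0.3],255],[[0,0,0],[0,0,0.3],255],[[0,0,0],[0,0,0.3],255],[[0,0,0],[0,0,0.3],255],[[0,0,0],[0,0,0.3],255],[[0,0,0],[0,0,0.3],255],[[0,0,0],[0,0,0.3],255],[[0,0,0],[0,0,0.15],255],[[0,0,0],[0,0,0],255],[[0,0,0],[0,0,0],255]]'

```text
time_s: 41.0
position: [0.5321, 0.0277, 0.0749]
ee_rot: [[0.396, 0.918, 0.001], [0.918, -0.396, -0.0], [0.001, 0.001, -1.0]]
contact_force: [-6.9, 2.4, 28.1]
finger_gap: 0.0137
grip_force: 45.0
```

Run:
```python
from h import *
goto(.5318,.0277,.075,-23.3)
c=cam('scene'); W=cloud(c); z=W[...,2]; R=np.hypot(W[...,0]-.532,W[...,1]-.028)
A=W[(R<.105)&(R>.06)&(z>.048)&(z<.07)]; print('arm top',len(A),np.median(A[:,2]))
```

```text
pos [0.5321 0.0277 0.0749] yaw -23.3 j6 0.37 turn_units -0.0 tilt units [ 0.009 -0.004 -0.   ] shift units [-0.002 -0.006 -0.001] gap 0.0137 grip 45.0 F [-6.9  2.4 28.1] t 41.0
arm top 221 0.054713344489647375
```

>>> move_arm --motion '[[[0,0,0],[0,0,0],0],[[0,0,0],[0,0,0],0],[[0,0,0],[0,0,0],0],[[0,0,0],[0,0,0],0],[[0,0,0],[0,0,0],0],[[0,0,0],[0,0,0],0],[[0,0,-0.3],[0,0,0],0],[[0,0,-0.5],[0,0,0],0],[[0,0,-0.5],[0,0,0],0],[[-0.7,0,0],[0,0,0],0],[[-0.7,0,0],[0,0,0],0],[[-0.7,0,0],[0,0,0],0],[[-0.7,0,0],[0,0,0],0],[[-0.7,0,0],[0,0,0],0],[[-0.7,0,0],[0,0,0],0],[[-0.7,0,0],[0,0,0],0],[[0,0,0],[0,0,0],0]]'

```text
time_s: 42.75
position: [0.4333, -0.2, 0.1377]
ee_rot: [[0.399, 0.917, -0.0], [0.917, -0.399, -0.0], [-0.0, 0.0, -1.0]]
contact_force: [1.0, -0.2, 0.9]
finger_gap: 0.0925
grip_force: 0.0
```

Run:
```python
from h import *
c,W=blobs(); z=W[...,2]; R=np.hypot(W[...,0]-.532,W[...,1]-.028)
G=W[(R<.05)&(z>.075)&(z<.1)]; print('wing',len(G),np.median(G[:,2]),cv2.minAreaRect(G[:,:2].astype(np.float32)))
A=W[(R<.12)&(R>.045)&(z>.048)&(z<.068)]; th=np.arctan2(A[:,1]-.028,A[:,0]-.532); print('arm z',np.median(A[:,2]),'arm ang',np.degrees(np.angle(np.exp(4j*th).mean())/4))
for p in [(.6147,-.0076),(.5676,.1107),(.4964,-.0547)]:
    q=W[(np.hypot(W[...,0]-p[0],W[...,1]-p[1])<.045)&(z>.036)&(z<.0455)]; print(len(q),cv2.minEnclosingCircle(q[:,:2].astype(np.float32)))
cv2.imwrite('pics/crop4.png',cv2.resize(c['img'][120:320,140:470],None,fx=2.4,fy=2.4,interpolation=cv2.INTER_CUBIC))
```

```text
blob [385. 147.] circ [ 0.7137 -0.297   0.0368] z 0.0374 sat 21.0
blob [202. 155.] circ [0.686  0.1778 0.0528] z 0.036 sat 165.0
blob [276. 181.] circ [ 0.6151 -0.0077  0.0283] z 0.0414 sat 9.0
blob [227. 200.] circ [0.5678 0.1105 0.0281] z 0.0413 sat 9.0
blob [295. 229.] circ [ 0.4972 -0.0543  0.0279] z 0.0415 sat 10.0
blob [443. 261.] circ [ 0.4117 -0.4223  0.0283] z 0.0335 sat 255.0
wing 137 0.08331829182216399 ((0.5319449305534363, 0.027647271752357483), (0.05504286289215088, 0.014080165885388851), 68.37786865234375)
arm z 0.05649810350213391 arm ang -21.160811344958724
271 ((0.6150350570678711, -0.007246455643326044), 0.0278642438352108)
286 ((0.5677851438522339, 0.1105264276266098), 0.028080720454454422)
275 ((0.49720892310142517, -0.05428363382816315), 0.02785099484026432)
```

View pics/crop4.png

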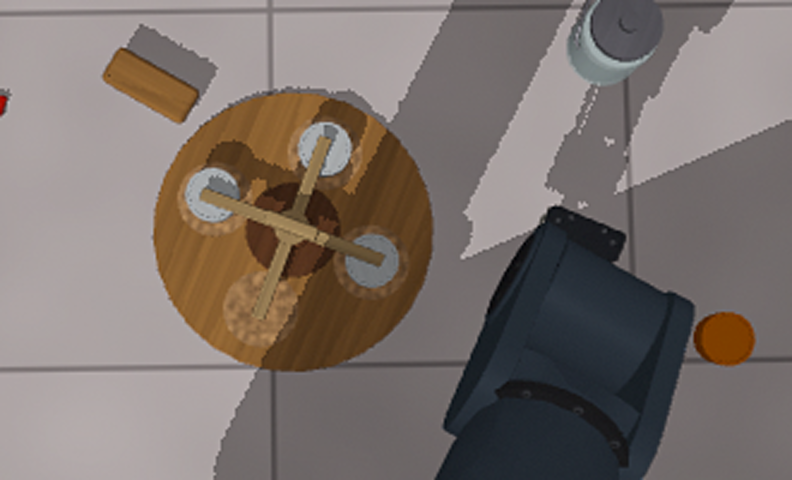

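The crop shows the arms over the four pads, the three tins in place at (325,147), (212,194) and (371,261), and the brush at (150,85). The arm tops are 6 mm lower than at the start, and the turn is within about 0.03 rad of closed. Handing in.

```bash
python3 -c "
from h import *
print(workorder.job_done())"
```

```text
the job is handed in; nothing more can be done
None
```

I handed the job in at about 43 s with all three tins on pads, the brush on the sill off the board, and the keeper closed about 0.03 rad from square with its peg about 6 mm in; no verdict came back.

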